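# Post the used lot tag into the tag return box

## Robot

A 6-joint arm with a two-finger parallel gripper is mounted at the origin on the work surface. World frame = base frame: x ahead of the robot, y to its left, z up, the work surface at z = 0. Lengths are in mm, angles in degrees, forces in N, time in s.
With the tool pointing down it reaches from about 350 to 850 mm from the base axis. Payload 8.1 kg.
Tool frame: the origin (TCP) lies between the finger pads; the fingertips stand 11 mm ahead of it and the grasp point (between the pads) lies 8 mm behind it; z points along the fingers, y is the line along which they close (so a half turn about z gives the same grasp; the last joint's range is limited). The gripper opens to 85 mm and grips with 20 to 120 N. Pads are 22 mm wide; open, the fingers measure 114 mm over their backs; the gripper's body (76 mm by 85 mm) begins 54 mm behind the grasp point. The pads swing forward as they close: fully open they stand 13 mm farther back than shut.
Start: joints at [69.534, 7.471, 85.268, -0, 87.261, -4.893], TCP at [161.057, 577.984, 242.292] pointing down, gripper open.
Joint ranges: [-169.43, 169.43], [-51.17, 129.36], [1.28, 143.12], [-76.62, 256.62], [0, 156.53], [-152.29, 152.29]. Speed limits (degrees/s): [136.94, 136.94, 159.86, 180, 180, 180].

## Interface

Orientations are given as [roll, pitch, yaw] about the fixed x, y, z axes, in that order (R = Rz(yaw) Ry(pitch) Rx(roll)).
In Python, from bench import r, snapshot, get_calibration gives the robot as it stands.
- The arm moves only by the tool step_arm, never from a script. Its argument "rows" is a list of rows, each a list of 2 entries, a list of its own where there are three numbers: the shift along the tool's x, y, z in mm, then the turn about the tool's z in degrees. In form: [[[tx, ty, tz], yaw], ...]. A call has 1 to 12 rows; each row is the pose to reach, as a shift and turn from the pose commanded when the call began, along the tool's axes at that moment; what a row does not reach only later rows make up. A row lasts 1/10 s, in which the tool goes at most 50 mm and 8.59 degrees, less where a joint would pass 70% of its speed; a pose out of reach is approached as far as the arm can. A call with a gripper value outside its range is refused whole. "fingers" is the opening, from 0 (shut) to 1 (fully open), set as the call begins (left out, the last holds). The fingers move at their own pace and stop on an object; "squeeze" is the grip in N (left out, the last holds). Time passes only in rows, so rows that repeat a pose let the fingers close. It gives the time, the measured TCP pose, the force, the opening and the grip force at its end, in the units of the state.
- r.sense(): the state, without advancing time (a new reading comes with each control period).
- snapshot(name): name is "scene" or "top" or "wrist"; returns the picture (480x640x3 uint8, blue, green, red); there is no depth.
- get_calibration(name): a dict with "fovy" (degrees; the focal length in pixels is half the picture's height over the tangent of half this angle, whatever the lens; pixels are square), "cx", "cy" (the principal point, pixels), "eye" and "orientation" of the camera in the world. Camera axes: x right, y up, looking along -z (the intrinsics and any distortion apply to the point x, -y, -z); pixel columns grow to the right and rows downward; lengths in mm; the calibration is good to about 2 mm. The wrist camera is an equidistant fisheye: a pixel r from the principal point sees the ray r / f radians off the axis. A picture is of the moment at which its call begins: read the wrist's pose just before it. get_calibration takes no time and is no camera call; for the wrist camera it gives the pose at the moment of the call.
- r.hand_in(): hands the job in; it is judged then, once.
The state is a dict: "time": time; "joint_pos": joint angles; "qd": joint speeds; "joint_efforts": joint torques, N m; "tool_pos": TCP position; "tcp_rot": TCP orientation; "ft_force": force on the tool from outside, world axes, zero at the start; "wrist_torque": the same for the moment, N m; "finger_gap": finger opening in mm; "grip_force": force on a finger pad.
Only numpy, scipy, OpenCV 4.12 (cv2) and the standard library are available. Lean on these libraries where they do the work, as an engineer would, in place of code of your own. Each camera call takes 0.05 s, during which the arm holds its last target. There are 200 camera calls.

## Task

Take the lot tag that has a narrow handle tab out of its rack and post it, body first and tab up, down through the slot in the cover of the tag return box. The slot is only a little wider than the tag and its cover may be clamped off centre, so feel for it gently and never lean hard on the box (keep under 50 N); then push the tag past the sprung flaps below the slot before letting go, so that it drops inside and lies wholly in the box. Leave the other tag, the cheese and the brush where they are.

Things in the scene. Friction and masses are not known exactly. Their poses are not given: they have to be found in the camera images.
- tag: lot tag to post: rigid white plate like a paddle, 8 mm thick (its x), body 90 mm wide (y) and 60 mm tall, above it a centred handle tab 30 mm wide, 76 mm tall; 136 mm in all, 50 to 100 g. Origin: centre of its lower edge, z up. Same either way round. Stands upright and loosely in a rack pocket, its lowest 22 mm in it
- tag_top (a point): centre of the top edge of the tag's tab, 136 mm above its origin. Pinch the tab across its 8 mm thickness near this end: only the top 40 mm of tab is still above the box cover once the body has passed the flaps
- tag_shoulder (a point): centre of the line where the tag's tab meets its wide body (the shoulders), 60 mm above its lower edge
- rack: grey plastic tag rack fixed to the table, 140 mm (x) by 114 mm (y), 30 mm high; two pockets at its x = +40 and -40 mm, 10 mm wide (x), 100 mm long (y), floor 8 mm above the table. Origin: centre of its underside. One pocket holds the tag to post, the other the spare; which is which varies
- spare: the other tag, to be left in its pocket: plain white rectangle 8 mm thick (x), 90 mm wide (y), 100 mm tall, no handle tab; origin at the centre of its lower edge
- box: tag return box fixed to the table: white, 170 mm (x) by 160 mm (y), walls 4 mm, with a rigid flat steel sliding cover plate 6 mm thick, its top 156 mm above the table, between two low dark rails flush with it. Origin: centre of its underside, z up. Inside it reaches from 4 to 150 mm above the table, so the tag can stand in it. The slot is its only opening
- slot (a point): middle of the slot's range, at the height of the cover's top; axes as the box. The slot is 96 mm long (along y), 11 mm wide (along x), straight through the 6 mm cover, centred in y. But the cover is clamped anywhere up to 14 mm either way along x: the true slot centre lies at x = -14 to +14 mm from here, and stays there during the job
- flaps (a point): 8 mm below slot. Two sprung one-way flaps under the slot's ends (22 to 46 mm either side of its middle), hinged on its -x side; shut, they carry the tag. A push of 4 to 10 N opens them; they then pinch the body so it does not fall. They snap shut over its shoulders once these are 32 mm below the cover's top (push to 36 mm); the tab passes freely
- cheese: bystander: a blue-grey cheese wheel 110 mm across, 70 mm high, 0.65 kg, loose on the table; origin at the centre of its underside
- brush: bystander: a small brush about 170 mm long lying loose between box and rack, its length along its x; origin at its underside

How it is judged:
By the outcome, as a careful person would: the job done as asked, in the order asked, and still so for the second after the job is handed in, with the robot touching nothing.
It also fails if it takes over 72 s, if anything falls off the work surface, if the arm or the gripper's body presses on something with over 40 N, if the wrist force passes 120 N, or if a joint passes its speed limit or range.

## Working session

There is one attempt and no reset: what is moved stays moved. The work goes in short steps, Python scripts to look and compute and a tool call to move; the robot and the scene stay as the last step left them, time stands still between calls to the robot, and variables do not carry over. Pictures are saved under pics/ and viewed, at most 10 in all, crops included, and the job is handed in when it is done.

Besides the shell and the picture viewer there is one more tool, called after ">>>" as name(argument=value, ...) on one line, values as JSON. step_arm: Moves the arm, as the interface text tells. Its arguments: {"type":"object","properties":{"rows":{"type":"array"},"fingers":{"type":"number"},"squeeze":{"type":"number"}},"required":["rows"]}

```bash
ls; mkdir -p pics; python3 - <<'E'
from bench import r, snapshot, get_calibration
import cv2
for n in ("scene","top"):
    cv2.imwrite(f"pics/{n}0.png",snapshot(n)); print(n,get_calibration(n))
print(r.sense())
E
```

```text
pics
scene {'fovy': 52.71267917203946, 'cx': 322.0079779487075, 'cy': 241.2203080042094, 'eye': array([898.31670172, 297.8349543 , 797.28888227]), 'orientation': array([ 31.48951992,   0.85705203, 137.79287006])}
top {'fovy': 42.65775235080114, 'cx': 327.18600954750735, 'cy': 239.7349490101039, 'eye': array([ 479.93774402,   -9.69518098, 1273.01194716]), 'orientation': array([  6.18909593,   0.25194537, -90.00200876])}
{'time': 0.1, 'joint_pos': array([ 6.95348510e+01,  7.51132667e+00,  8.53234829e+01, -3.49044399e-04,
        8.72609066e+01, -4.89191131e+00]), 'qd': array([ 0.00297961, -0.04316501, -0.18015758,  0.09511974,  0.0432422 ,
        0.03088217]), 'joint_efforts': array([ 1.24777442e-03, -5.70948529e+01, -5.01942265e+01, -1.86332381e-04,
        8.08910409e-03,  8.26418699e-06]), 'tool_pos': array([160.8841845 , 577.53470617, 241.33937215]), 'tcp_rot': array([-1.79904603e+02, -7.81497350e-03,  1.64426773e+02]), 'ft_force': array([-0.54817631,  0.05367236, -0.16425631]), 'wrist_torque': array([ 0.01682412,  0.01914287, -0.00806001]), 'grip_force': 0.0, 'finger_gap': 85.45203456752913}
```

View pics/scene0.png

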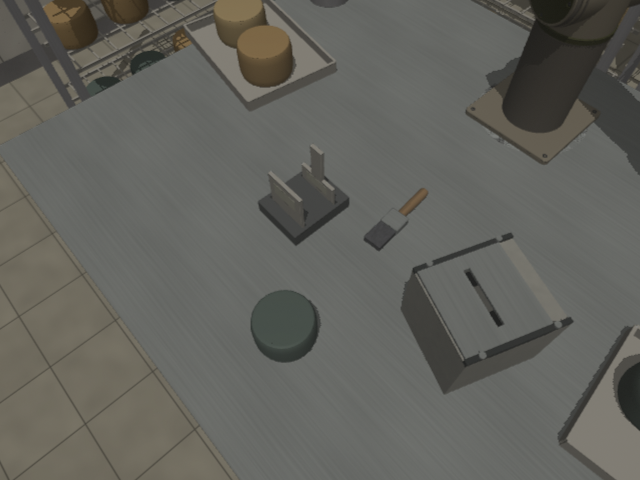

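View pics/top0.png

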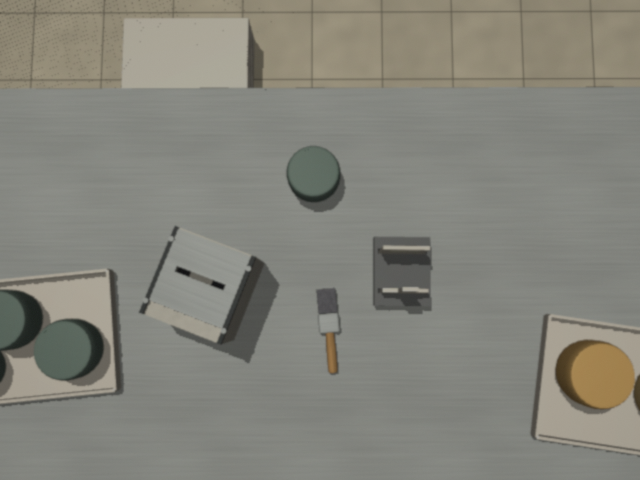

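The scene shows the tabbed tag in the rack's pocket nearer the robot (scene px ≈(318,150), top ≈(405,290)), the spare at top (405,248). The slot is at top (183,271)–(218,285), the brush between box and rack, and the cheese at top (313,173). I'll enlarge the rack and box.

```bash
cat > h.py <<'E'
import numpy as np, cv2
from scipy.spatial.transform import Rotation as Ro
def ray(c,u,v,fish=False):
    f=240/np.tan(np.radians(c["fovy"])/2); x=(u-c["cx"])/f; y=(v-c["cy"])/f
    if fish:
        t=np.hypot(x,y); s=np.sin(t)/t if t else 1; d=np.array([x*s,-y*s,-np.cos(t)])
    else: d=np.array([x,-y,-1.])
    return Ro.from_euler('xyz',c["orientation"],degrees=True).apply(d)
def at_z(c,u,v,z,fish=False):
    d=ray(c,u,v,fish); return c["eye"]+d*(z-c["eye"][2])/d[2]
def proj(c,p,fish=False):
    f=240/np.tan(np.radians(c["fovy"])/2)
    q=Ro.from_euler('xyz',c["orientation"],degrees=True).inv().apply(np.asarray(p,float)-c["eye"])
    x,y,z=q.T[0],-q.T[1],-q.T[2]
    if fish:
        n=np.hypot(x,y); t=np.arctan2(n,z); k=t/n
    else: k=1/z
    return np.stack([c["cx"]+f*x*k,c["cy"]+f*y*k],-1)
E
python3 - <<'E'
import cv2,numpy as np
from h import *
im=cv2.imread("pics/top0.png")
a=cv2.resize(im[222:347,137:267],None,fx=3,fy=3,interpolation=cv2.INTER_CUBIC)[:375]
b=cv2.resize(im[229:319,360:445],None,fx=4,fy=4,interpolation=cv2.INTER_CUBIC)
h=max(a.shape[0],b.shape[0])
p=lambda x:np.pad(x,((0,h-x.shape[0]),(0,0),(0,0)))
cv2.imwrite("pics/crop.png",np.hstack([p(a),p(b)]))
from bench import get_calibration
c=get_calibration("top")
for u,v,z in[(183,271,156),(218,285,156),(176,229,156),(258,263,156),(144,310,156),(222,342,156),(381,290.5,68),(428,292,68),(405,289,144),(374,237,30),(431,237,30),(374,309,30),(431,309,30),(313,173,70),(327,290,10),(332,372,10)]: print(u,v,at_z(c,u,v,z).round(1))
E
```

```text
183 271 [544.  257.6 156. ]
218 285 [518.5 193.4 156. ]
176 229 [621.  272.4 156. ]
258 263 [558.5 121.2 156. ]
144 310 [473.5 326.4 156. ]
222 342 [416.3 184.2 156. ]
381 290.5 [ 510.8 -109.5   68. ]
428 292 [ 507.9 -201.2   68. ]
405 289 [ 511.6 -147.2  144. ]
374 237 [620.3 -99.5  30. ]
431 237 [ 620.2 -215.4   30. ]
374 309 [474.7 -98.3  30. ]
431 309 [ 474.7 -212.7   30. ]
313 173 [744.2  23.8  70. ]
327 290 [513.3  -3.8  10. ]
332 372 [348.2 -13.9  10. ]
```

View pics/crop.png

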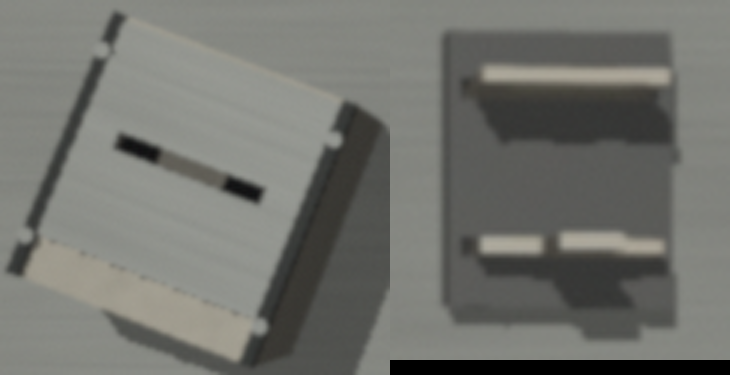

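```bash
cat >> h.py <<'E'
def delta(frm,fy,to,ty):
    """tool shift + turn from commanded pose (pos, yaw) to target; tool pointing down"""
    y=np.radians(fy); R=np.array([[np.cos(y),np.sin(y),0],[np.sin(y),-np.cos(y),0],[0,0,-1]])
    return (R.T@(np.array(to,float)-frm)).round(1), round(fy-ty,2)
E
python3 - <<'E'
from h import *
from bench import get_calibration
c=get_calibration("top")
s1,s2=at_z(c,176.3,269.3,156),at_z(c,224.3,287,156)
d=s1-s2;print("slot",(s1+s2)/2,np.linalg.norm(d),np.degrees(np.arctan2(d[1],d[0])))
print("box centre",np.mean([at_z(c,*p,156) for p in((176,227),(258,263),(222,342),(140,312))],0))
print("tag body", at_z(c,382.5,290.2,68),at_z(c,428.7,291,68))
print("tab",at_z(c,402.5,289.2,144),at_z(c,418.8,289.2,144))
w=get_calibration("wrist");print(w)
print(delta([161.06,577.98,242.3],164.43,[531,226,340],68))
E
```

```text
slot [530.99435568 225.8855015  156.        ] 93.71660782117208 69.93152893366818
box centre [517.35341534 227.87512735 156.        ]
tag body [ 511.38057608 -112.47185274   68.        ] [ 509.80945245 -202.64591866   68.        ]
tab [ 511.21712207 -142.60636476  144.        ] [ 511.21244122 -172.42671701  144.        ]
{'fovy': 65.70646984690485, 'cx': 320.08239414816137, 'cy': 241.2908615298597, 'eye': array([ 97.46682097, 594.9613887 , 373.25825109]), 'orientation': array([-15.15282847,   0.11544372,  74.45714819])}
(array([-450.8, -239.8,  -97.7]), 96.43)
```

>>> step_arm(rows=[[[-450.8,-239.8,-97.7],96.4],[[-450.8,-239.8,-97.7],96.4],[[-450.8,-239.8,-97.7],96.4],[[-450.8,-239.8,-97.7],96.4],[[-450.8,-239.8,-97.7],96.4],[[-450.8,-239.8,-97.7],96.4],[[-450.8,-239.8,-97.7],96.4],[[-450.8,-239.8,-97.7],96.4],[[-450.8,-239.8,-97.7],96.4],[[-450.8,-239.8,-97.7],96.4],[[-450.8,-239.8,-97.7],96.4],[[-450.8,-239.8,-97.7],96.4]])

```text
time: 1.3
tool_pos: [533.0, 223.1, 339.9]
tcp_rot: [180.0, 0.0, 67.5]
ft_force: [-0.5, 1.0, -0.7]
finger_gap: 85.4
grip_force: 0.0
```

>>> step_arm(rows=[[[0,0,0],0],[[0,0,0],0],[[0,0,0],0]])

```text
time: 1.6
tool_pos: [530.4, 226.4, 339.7]
tcp_rot: [-180.0, 0.0, 68.1]
ft_force: [-0.6, -0.6, 0.7]
finger_gap: 85.7
grip_force: 0.0
```

```bash
python3 - <<'E'
from bench import r, snapshot, get_calibration
import cv2
s=r.sense();print(s["time"],s["tool_pos"],s["tcp_rot"],s["ft_force"])
c=get_calibration("wrist");print(c)
cv2.imwrite("pics/w1.png",snapshot("wrist"))
E
```

```text
1.6 [530.42533987 226.43716673 339.67183678] [-1.79971738e+02  2.01904294e-02  6.81401277e+01] [-0.64726401 -0.56895132  0.72691884]
{'fovy': 65.70646984690485, 'cx': 320.08239414816137, 'cy': 241.2908615298597, 'eye': array([555.13086881, 287.22024454, 471.5889678 ]), 'orientation': array([-1.51717904e+01,  1.51602508e-03, -2.18262438e+01])}
```

View pics/w1.png

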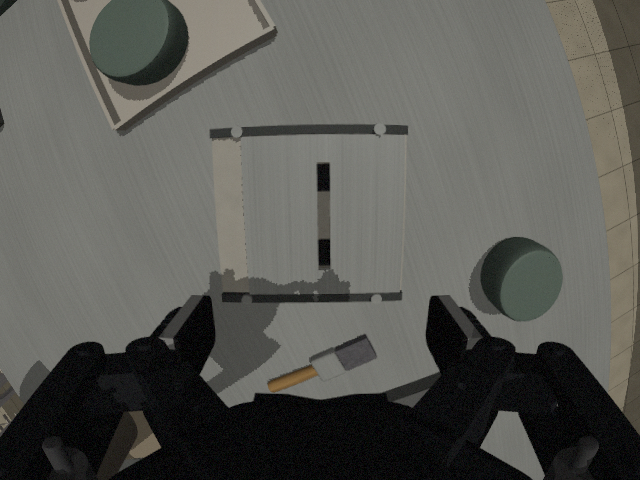

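The slot is well seen: ends at (323,163) and (325,269), width 317–331. I'll threshold the dark ends to get the pose.

```bash
python3 - <<'E'
from h import *
from bench import get_calibration
c=get_calibration("wrist")
g=cv2.imread("pics/w1.png",0)
for z in(156,):
    t=at_z(c,323.8,163,z,1);b=at_z(c,324.9,269.5,z,1);d=t-b
    print("slot",(t+b)/2,np.linalg.norm(d),np.degrees(np.arctan2(d[1],d[0])))
def edges(row,lo=300,hi=345):
    l=g[row-1:row+2,lo:hi].mean(0); m=(l.min()+np.median(l))/2; k=np.where(l<m)[0]
    f=lambda i,j:lo+i+(m-l[i])/(l[j]-l[i])*(j-i)
    return f(k[0]-1,k[0]),f(k[-1],k[-1]+1)
P=[]
for row in range(168,188,4): P.append((row,*edges(row)))
for row in range(243,264,4): P.append((row,*edges(row)))
for q in P: print(np.round(q,1))
C=np.array([at_z(c,(a+b)/2,v,156,1) for v,a,b in P]); W=[np.linalg.norm(at_z(c,a,v,156,1)-at_z(c,b,v,156,1)) for v,a,b in P]
vx=cv2.fitLine(C[:,:2].astype(np.float32),cv2.DIST_L2,0,.01,.01).ravel(); print(vx,np.degrees(np.arctan2(vx[1],vx[0])),np.mean(W))
for p in((210,130),(408,127),(401,299),(222,301)): print(at_z(c,*p,156,1))
E
```

```text
slot [534.65219957 226.00728371 156.        ] 94.82454905418759 68.89182717144436
[168.  316.6 329.1]
[172.  316.7 329.1]
[176.  316.9 329.3]
[180.  316.9 329.4]
[184.  316.9 329.4]
[243.  317.7 329.6]
[247.  318.  329.6]
[251.  317.9 329.6]
[255.  318.  329.6]
[259.  318.1 329.7]
[263.  318.3 329.8]
[3.6029312e-01 9.3283916e-01 5.3358087e+02 2.2546664e+02] 68.8818 10.447062278928497
[472.23499739 335.33570262 156.        ]
[630.43018186 273.63729    156.        ]
[573.16885923 127.15121008 156.        ]
[414.7554673  187.87707067 156.        ]
```

```bash
python3 - <<'E'
from h import *
print(delta([531,226,340],68.03,[511,-157.5,260],90))
E
```

```text
(array([-363.1,  124.9,   80. ]), -21.97)
```

>>> step_arm(rows=[[[-363.1,124.9,40],-22],[[-363.1,124.9,80],-22],[[-363.1,124.9,80],-22],[[-363.1,124.9,80],-22],[[-363.1,124.9,80],-22],[[-363.1,124.9,80],-22],[[-363.1,124.9,80],-22],[[-363.1,124.9,80],-22],[[-363.1,124.9,80],-22],[[-363.1,124.9,80],-22],[[-363.1,124.9,80],-22],[[-363.1,124.9,80],-22]], fingers=0.6)

```text
time: 2.85
tool_pos: [511.4, -156.1, 260.5]
tcp_rot: [179.9, 0.0, 90.2]
ft_force: [0.1, -0.0, -0.8]
finger_gap: 51.1
grip_force: 0.0
```

```bash
python3 - <<'E'
from bench import r, snapshot, get_calibration
import cv2,pickle
s=r.sense();print(s["time"],s["tool_pos"],s["tcp_rot"],s["ft_force"],s["finger_gap"])
c=get_calibration("wrist");pickle.dump(c,open("w2.pkl","wb"))
cv2.imwrite("pics/w2.png",snapshot("wrist"))
E
```

```text
2.85 [ 511.37259895 -156.12551553  260.54730816] [1.79948547e+02 6.43419283e-03 9.01570714e+01] [ 0.12791652 -0.02260749 -0.79776731] 51.13797959437239
```

View pics/w2.png

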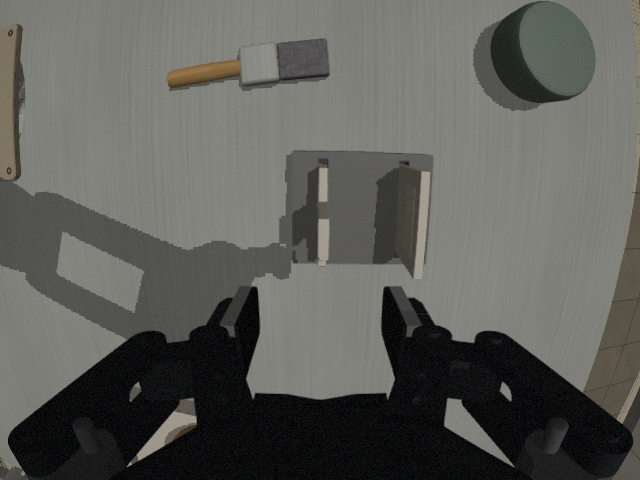

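```bash
python3 - <<'E'
from h import *; import pickle
c=pickle.load(open("w2.pkl","rb")); print(c["eye"])
for n,p in {"tab top":[(511,-142.5,144),(511,-172.5,144)],"body top":[(511,-112.5,68),(511,-202.5,68)],"tab low":[(511,-142.5,68),(511,-172.5,68)]}.items(): print(n,proj(c,p,1).round(1))
im=cv2.imread("pics/w2.png")
cv2.imwrite("pics/w2c.png",cv2.resize(im[140:290,270:450],None,fx=4,fy=4,interpolation=cv2.INTER_CUBIC))
E
```

```text
[511.14860417 -90.60638741 392.47529895]
tab top [[319.2 219.4]
 [319.1 261.2]]
body top [[319.4 167.9]
 [319.1 266.3]]
tab low [[319.3 201.8]
 [319.2 234.8]]
```

View pics/w2c.png

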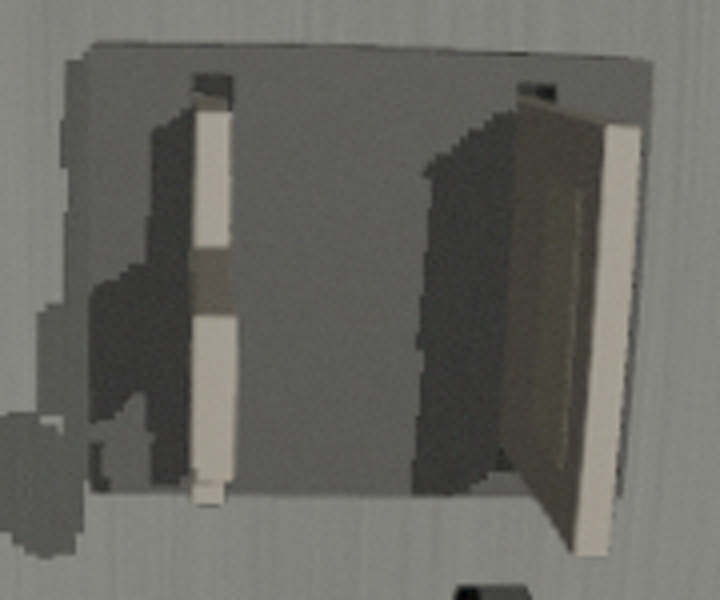

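>>> step_arm(rows=[[[0.5,2.3,30],0],[[0.5,2.3,60],0],[[0.5,2.3,90],0],[[0.5,2.3,115],0],[[0.5,2.3,130],0],[[0.5,2.3,135],0],[[0.5,2.3,135],0],[[0.5,2.3,135],0]], fingers=0.5)

```text
time: 3.7
tool_pos: [514.2, -157.2, 126.6]
tcp_rot: [179.9, 0.1, 90.0]
ft_force: [-0.9, 0.3, 0.2]
finger_gap: 42.7
grip_force: 0.0
```

>>> step_arm(rows=[[[0,0,0],0],[[0,0,0],0],[[0,0,0],0],[[0,0,0],0],[[0,0,0],0],[[0,0,0],0],[[0,0,0],0],[[0,0,0],0],[[0,0,0],0],[[0,0,0],0]], fingers=0.0, squeeze=40)

```text
time: 4.7
tool_pos: [513.9, -157.3, 126.1]
tcp_rot: [179.9, 0.0, 90.0]
ft_force: [-0.6, 0.2, 6.4]
finger_gap: 7.7
grip_force: 40.2
```

>>> step_arm(rows=[[[0,0,-2],0],[[0,0,-8],0],[[0,0,-15],0],[[0,0,-25],0],[[0,0,-40],0],[[0,0,-70],0],[[0,0,-110],0],[[0,0,-150],0],[[0,0,-180],0],[[0,0,-195],0],[[0,0,-195],0]], fingers=0.0, squeeze=80)

```text
time: 5.8
tool_pos: [514.2, -157.4, 323.3]
tcp_rot: [179.7, 0.1, 90.0]
ft_force: [1.0, -0.8, 0.0]
finger_gap: 7.1
grip_force: 78.2
```

```bash
python3 - <<'E'
from h import *
from bench import r, snapshot, get_calibration
import cv2,pickle
s=r.sense();print(s["time"],s["tool_pos"],s["tcp_rot"],s["ft_force"],s["finger_gap"],s["wrist_torque"])
c=get_calibration("wrist");pickle.dump(c,open("w3.pkl","wb"))
im=snapshot("wrist");cv2.imwrite("pics/w3.png",im)
cv2.imwrite("pics/w3c.png",cv2.resize(im[180:420,180:460],None,fx=2.5,fy=2.5,interpolation=cv2.INTER_CUBIC))
print(proj(c,[[513.3,-112,201],[513.3,-202,201],[513.3,-112,261],[513.3,-142,338],[513.3,-172,338]],1))
print(delta([513.3,-157,320],90.03,[532.8,226,330],68.8))
E
```

```text
5.8 [ 514.18519851 -157.43279601  323.28185215] [1.79730009e+02 1.16291528e-01 9.00279414e+01] [ 1.0360369  -0.84382476  0.02850906] 7.128879563637631 [ 0.02157596 -0.04707457  0.01097147]
[[317.76334933 171.88064443]
 [317.83081909 294.46661559]
 [317.63139125 181.00228446]
 [317.37095333 293.13235883]
 [317.52974096 365.73681466]]
(array([383. ,  19.7, -10. ]), 21.23)
```

View pics/w3c.png

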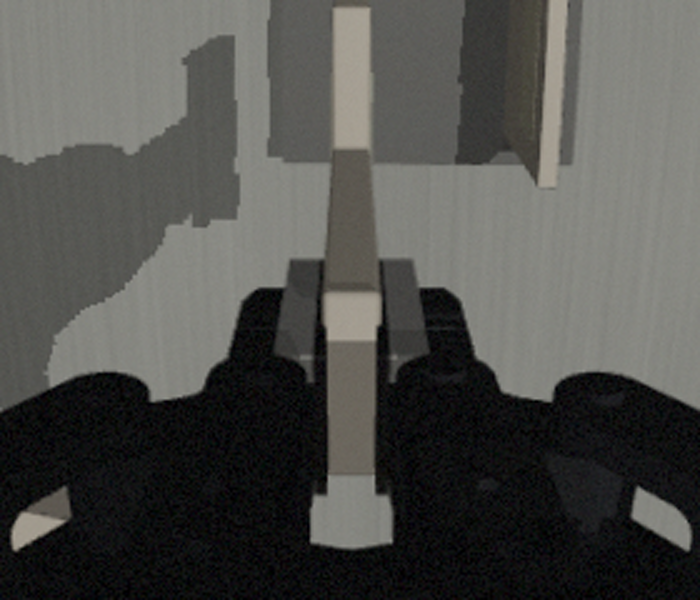

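```bash
python3 - <<'E'
from h import *
print(delta([513.3,-157,320],90.03,[532,226,320],68.8))
E
```

```text
(array([383. ,  18.9,   0. ]), 21.23)
```

>>> step_arm(rows=[[[15,1,0],1],[[45,2,0],3],[[80,5,0],5],[[120,7,0],7],[[160,9,0],9],[[200,11,0],11],[[240,13,0],13],[[280,15,0],15],[[320,17,0],17],[[350,18,0],19],[[370,19,0],20],[[383,19,0],21.2]])

```text
time: 7.05
tool_pos: [530.7, 227.5, 316.5]
tcp_rot: [-179.8, 0.2, 68.9]
ft_force: [0.2, -0.5, -0.6]
finger_gap: 6.7
grip_force: 78.1
```

>>> step_arm(rows=[[[0,0,0],0],[[0,0,8],0],[[0,0,16],0],[[0,0,20],0],[[0,0,20],0],[[0,0,20],0]])

```text
time: 7.65
tool_pos: [532.0, 225.5, 299.9]
tcp_rot: [-180.0, 0.0, 68.8]
ft_force: [0.5, -0.2, -1.2]
finger_gap: 6.7
grip_force: 78.1
```

```bash
python3 - <<'E'
from h import *
from bench import r, snapshot, get_calibration
import cv2,pickle
s=r.sense();print(s["time"],s["tool_pos"],s["tcp_rot"],s["ft_force"],s["finger_gap"],s["wrist_torque"])
c=get_calibration("wrist");pickle.dump(c,open("w4.pkl","wb"))
im=snapshot("wrist");cv2.imwrite("pics/w4.png",im)
cv2.imwrite("pics/w4c.png",cv2.resize(im[120:320,220:420],None,fx=3,fy=3,interpolation=cv2.INTER_CUBIC))
E
```

```text
7.65 [532.03747591 225.52491496 299.91948943] [-1.79993515e+02  6.17165341e-03  6.87916090e+01] [ 0.50396371 -0.16472857 -1.17117307] 6.736798427153483 [-0.01595957  0.01287766  0.02538537]
```

View pics/w4c.png

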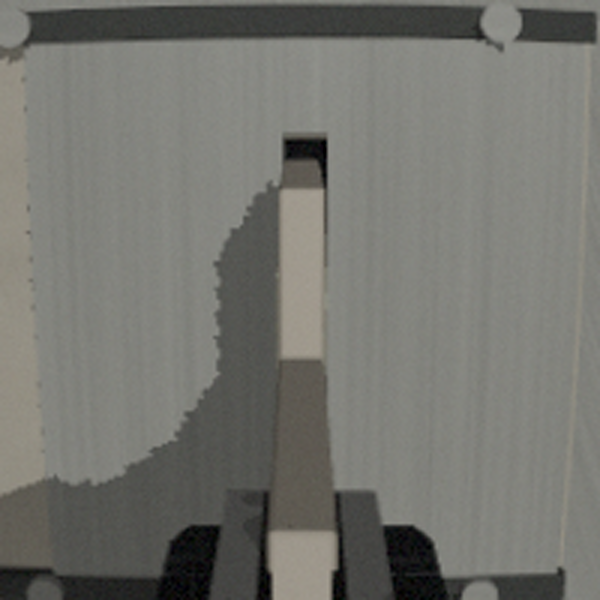

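The tag hangs just above the slot. The slot centre is at crop col 305.5 against the tag's 302, so the tag must move about 0.9 mm along tool +y. Next I'll check the fit along the slot.

```bash
python3 - <<'E'
from h import *; import pickle
c=pickle.load(open("w4.pkl","rb")); t=np.array([532.04,225.52,0]); a=np.radians(68.8)
x=np.array([np.cos(a),np.sin(a),0]); y=np.array([np.sin(a),-np.cos(a),0])
for n,u,v,z in(("slot end",305.5,133,156),("tag bottom",302,160,182),("tag shoulder",302.3,187,242),("tab top corner far",302,530,318)):
    p=at_z(c,220+u/3,120+v/3,z,1)-t; print(n,round(p@x,1),round(p@y,1))
for u in(284,327):
    p=at_z(c,220+u/3,120+145/3,156,1)-t; print(round(p@y,2))
E
```

```text
slot end 49.7 1.6
tag bottom 45.1 0.7
tag shoulder 45.4 0.7
tab top corner far 15.6 0.5
-3.65
6.94
```

>>> step_arm(rows=[[[0.8,0.9,4],0],[[0.8,0.9,10],0],[[0.8,0.9,15],0],[[0.8,0.9,19],0],[[0.8,0.9,22],0],[[0.8,0.9,24],0],[[0.8,0.9,25],0],[[0.8,0.9,26],0],[[0.8,0.9,27],0],[[0.8,0.9,28],0],[[0.8,0.9,28],0]])

```text
time: 8.8
tool_pos: [533.1, 226.5, 271.9]
tcp_rot: [-180.0, 0.0, 68.8]
ft_force: [0.5, -0.2, 0.4]
finger_gap: 7.0
grip_force: 78.1
```

>>> step_arm(rows=[[[0,0,1],0],[[0,0,2],0],[[0,0,3],0],[[0,0,4],0],[[0,0,4],0]])

```text
time: 9.3
tool_pos: [533.0, 226.4, 267.7]
tcp_rot: [-180.0, 0.0, 68.8]
ft_force: [0.1, 0.4, -0.8]
finger_gap: 6.4
grip_force: 78.1
```

>>> step_arm(rows=[[[0,0,1],0],[[0,0,2],0],[[0,0,3.5],0],[[0,0,5],0],[[0,0,6.5],0],[[0,0,8],0],[[0,0,9.5],0],[[0,0,11],0],[[0,0,12],0],[[0,0,12],0]])

```text
time: 10.3
tool_pos: [534.0, 226.5, 257.1]
tcp_rot: [179.9, -0.1, 68.8]
ft_force: [1.0, -1.4, 5.0]
finger_gap: 6.8
grip_force: 79.1
```

>>> step_arm(rows=[[[0,0,2],0],[[0,0,4],0],[[0,0,6],0],[[0,0,8],0],[[0,0,10],0],[[0,0,12],0],[[0,0,14],0],[[0,0,16],0],[[0,0,18],0],[[0,0,20],0],[[0,0,20],0]])

```text
time: 11.4
tool_pos: [533.0, 226.3, 235.4]
tcp_rot: [-180.0, 0.0, 68.8]
ft_force: [4.8, -2.4, -0.1]
finger_gap: 6.8
grip_force: 78.1
```

>>> step_arm(rows=[[[0,0,3],0],[[0,0,6],0],[[0,0,9],0],[[0,0,12],0],[[0,0,15],0],[[0,0,18],0],[[0,0,21],0],[[0,0,24],0],[[0,0,27],0],[[0,0,30],0],[[0,0,33],0],[[0,0,34],0]])

```text
time: 12.6
tool_pos: [533.0, 226.4, 201.5]
tcp_rot: [-180.0, 0.0, 68.8]
ft_force: [2.8, -0.6, 1.6]
finger_gap: 6.8
grip_force: 78.6
```

>>> step_arm(rows=[[[0,0,3],0],[[0,0,6],0],[[0,0,9],0],[[0,0,12],0],[[0,0,15],0],[[0,0,18],0],[[0,0,21],0],[[0,0,23],0],[[0,0,24.5],0],[[0,0,25],0],[[0,0,25],0]])

```text
time: 13.7
tool_pos: [533.0, 226.4, 176.9]
tcp_rot: [-180.0, 0.0, 68.8]
ft_force: [0.1, -0.1, -1.0]
finger_gap: 6.9
grip_force: 78.2
```

>>> step_arm(rows=[[[0,0,1.5],0],[[0,0,3],0],[[0,0,3],0],[[0,0,3],0]])

```text
time: 14.1
tool_pos: [533.1, 226.4, 173.9]
tcp_rot: [-180.0, 0.0, 68.8]
ft_force: [0.4, -0.3, -0.8]
finger_gap: 6.8
grip_force: 78.2
```

>>> step_arm(rows=[[[0,0,0],0],[[0,0,0],0],[[0,0,0],0],[[0,0,0],0],[[0,0,0],0],[[0,0,0],0],[[0,0,0],0],[[0,0,0],0]], fingers=0.4)

```text
time: 14.9
tool_pos: [533.1, 226.5, 174.0]
tcp_rot: [-180.0, 0.0, 68.8]
ft_force: [0.9, -0.7, -0.3]
finger_gap: 34.0
grip_force: 0.0
```

>>> step_arm(rows=[[[0,0,-10],0],[[0,0,-30],0],[[0,0,-60],0],[[0,0,-100],0],[[0,0,-140],0],[[0,0,-160],0],[[0,0,-160],0],[[0,0,-160],0],[[0,0,-160],0]])

```text
time: 15.8
tool_pos: [532.6, 226.2, 332.5]
tcp_rot: [-179.9, 0.1, 68.8]
ft_force: [-0.4, -0.1, -0.3]
finger_gap: 33.9
grip_force: 0.0
```

```bash
python3 - <<'E'
from bench import r, snapshot
import cv2,numpy as np
s=r.sense();print(s["time"],s["tool_pos"],s["ft_force"])
a=snapshot("wrist");b=snapshot("scene")
cv2.imwrite("pics/end.png",np.hstack([cv2.resize(a[80:320,200:440],(400,400)),cv2.resize(b[120:400,240:520][0:280],(400,400))]))
E
```

```text
15.8 [532.59303429 226.24051463 332.50371012] [-0.36566162 -0.14879109 -0.28415552]
```

View pics/end.png

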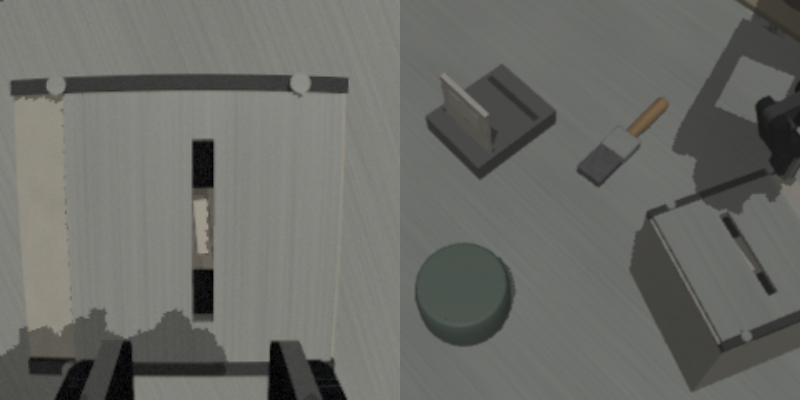

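The flaps are shut at both slot ends (left half, cols 193–213). The tab's top edge shows inside below the slot at (203,225) and nothing stands above the cover. The spare, cheese and brush have not moved.

```bash
python3 -c "
from bench import r
print(r.hand_in())"
```

```text
the job is handed in; nothing more can be done
None
```

The tabbed tag was posted body first through the slot and past the flaps; the last pictures show it inside the box, with the spare tag, cheese and brush still in place, and the job is handed in (about 16 s, about 5 N on the box in the readings).

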